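Load the autoclave carrier in reverse order

ROBOT

A 7-joint arm with a two-finger parallel gripper is mounted at the origin on the work surface. World frame = base frame: x ahead of the robot, y to its left, z up, the work surface at z = 0. Lengths are in m, angles in rad, forces in N, time in s.
With the tool pointing down it reaches from about 0.4 to 0.85 m from the base axis. Payload 10.4 kg.
Tool frame: the origin (TCP) lies between the finger pads; the fingertips stand ahead of it and the grasp point (between the pads) lies 5 mm behind it (manip.tip_extent is the z of the fingertips in the tool frame, in m); z points along the fingers, y is the line along which they close (so a half turn about z gives the same grasp; the last joint's range is limited). The gripper opens to 85 mm and grips with 20 to 120 N. Pads are 22 mm wide; open, the fingers measure 114 mm over their backs; the gripper's body (76 mm by 85 mm) begins 54 mm behind the grasp point. The pads swing forward as they close: fully open they stand 13 mm farther back than shut.
Start: joints at [-1.169, 0.332, -0.065, 1.46, 0.022, 1.35, -0.088], TCP at [0.258, 0.569, 0.245] pointing down, gripper open.
Joint ranges: [-2.6, 2.6], [-0.5, 2.12], [-1.47, 1.34], [0.16, 2.42], [-1.27, 4.41], [0.06, 2.06], [-2.6, 2.6]. Speed limits (rad/s): [2.22, 2.22, 2.79, 2.79, 3.14, 3.14, 3.14].

INTERFACE

Orientations are given as a unit quaternion [x, y, z, w].
In Python, from workcell import status, viewer, manip gives the robot as it stands.
- The arm moves only by the tool play_rows, never from a script. Its argument "plan" is one flat list of numbers, 7 for each row, row after row: the turn, a rotation vector about the tool's x, y, z in degrees, then the shift along the tool's x, y, z in m, then the opening, from 0 (shut) to 1 (fully open). In form: [ax, ay, az, dx, dy, dz, grip, ax, ay, az, dx, dy, dz, grip, ...]. A call has 1 to 20 rows; each row is the pose to reach, as a shift and turn from the pose commanded when the call began, along the tool's axes at that moment; what a row does not reach only later rows make up. A row lasts 1/8 s, in which the tool goes at most 62.5 mm and 10.7 degrees, less where a joint would pass 70% of its speed; a pose out of reach is approached as far as the arm can. A call with a gripper value outside its range is refused whole. The fingers move at their own pace and stop on an object; "squeeze" is the grip in N (left out, the last holds). Time passes only in rows, so rows that repeat a pose let the fingers close. It gives the time, the measured TCP pose, the force, the opening and the grip force at its end, in the units of the state.
- status.get_obs(): the state, without advancing time (a new reading comes with each control period).
- viewer.camera(name): name is "scene" or "top" or "wrist"; returns the picture (480x640x3 uint8, red, green, blue); there is no depth.
- viewer.camera_model(name): a dict with "fx", "fy", "cx", "cy" (pixels), "R" (3x3) and "t" (3): a world point X has camera coordinates R X + t. Camera axes: x right, y down, z forward; pixel columns grow to the right and rows downward; lengths in m; the calibration is good to about 2 mm. A picture is of the moment at which its call begins: read the wrist's pose just before it. camera_model takes no time and is no camera call; for the wrist camera it gives the pose at the moment of the call.
- manip.hand_in(): hands the job in; it is judged then, once.
The state is a dict: "clock": time; "joint_pos": joint angles; "joint_velocities": joint speeds; "tau": joint torques, N m; "position": TCP position; "ee_rot": TCP orientation; "ft_force": force on the tool from outside, world axes, zero at the start; "torque": the same for the moment, N m; "grip_width": opening from 0.0 (shut) to 1.0 (fully open); "grasp_force": force on a finger pad.
Only numpy, scipy, OpenCV 4.12 (cv2) and the standard library are available. Lean on these libraries where they do the work, as an engineer would, in place of code of your own. Each camera call takes 0.05 s, during which the arm holds its last target. There are 200 camera calls.

TASK

Load the autoclave carrier from the draining rack: move all four things, the pot, the cassette, the bur block and the jar, into the carrier's four bays, one to a bay, in reverse order, so that what stands leftmost on the draining rack ends up in the rightmost bay, and so on along the row. Set each down upright on the floor of its bay, near the middle, without dropping it in, and do not knock any of them over.

Things in the scene. Friction and masses are not known exactly. Their poses are not given: they have to be found in the camera images.
- pot: Short round lidded steel pot with a small dark knob on its lid: straight sides, 44 mm diameter up to 55 mm, knob 16 mm wide up to 66 mm. Loose, upright, 0.11 to 0.22 kg, any yaw. Origin: centre of its underside, z up.
- cassette: Upright perforated steel instrument cassette, a box 70 mm long (its x axis), 36 mm thick (its y axis), 72 mm tall, with dark slots on its broad faces. Loose, 0.18 to 0.35 kg; its x axis starts within 0.1 rad of its tray's x. Take it across its 36 mm thickness. Origin: centre of its underside, z up.
- bur_block: Aluminium bur block 50 mm (its x) by 40 mm (its y), 56 mm tall, with rows of tiny burs that reach up to 64 mm on its top. Loose, 0.13 to 0.25 kg; its x axis starts within 0.25 rad of its tray's x. Origin: centre of its underside, z up.
- jar: Tall slim steel jar with a black cap: foot 46 mm diameter and 8 mm high, straight body 34 mm diameter up to 76 mm, cap 33 mm diameter up to 88 mm. Loose, upright, 0.11 to 0.22 kg, any yaw. Origin: centre of its underside, z up.
- tray_pot: Fixed steel drip tray 92 x 74 mm (x, y), 10 mm high, floor 3 mm thick; at the start the round lidded pot, and only that, stands in it. The four trays are alike, in a row on the draining rack, in a new order each run; axes as the rack's. Origin: centre of its underside, 12 mm above the counter (so the thing's underside starts 15 mm above it).
- tray_cassette: Fixed steel drip tray 92 x 74 mm (x, y), 10 mm high, floor 3 mm thick; at the start the cassette, and only that, stands in it. The four trays are alike, in a row on the draining rack, in a new order each run; axes as the rack's. Origin: centre of its underside, 12 mm above the counter (so the thing's underside starts 15 mm above it).
- tray_bur_block: Fixed steel drip tray 92 x 74 mm (x, y), 10 mm high, floor 3 mm thick; at the start the bur block, and only that, stands in it. The four trays are alike, in a row on the draining rack, in a new order each run; axes as the rack's. Origin: centre of its underside, 12 mm above the counter (so the thing's underside starts 15 mm above it).
- tray_jar: Fixed steel drip tray 92 x 74 mm (x, y), 10 mm high, floor 3 mm thick; at the start the tall jar, and only that, stands in it. The four trays are alike, in a row on the draining rack, in a new order each run; axes as the rack's. Origin: centre of its underside, 12 mm above the counter (so the thing's underside starts 15 mm above it).
- drain_rack: Fixed white plastic rack that carries the drip trays: 112 mm (x) by 368 mm (y), top 12 mm high, ends 22 mm high. Tray centres lie at y = -126, -42, 42 and 126 mm. Its x axis points away from the robot, y to the robot's left, to within 0.18 rad. It stands before or behind the carrier, alongside it. Origin: centre of its underside, on the counter.
- carrier: Fixed metal carrier, empty: dark-dotted plate 100 (x) by 348 mm (y), a low wire loop at each y end (out to 196 mm, 25 high). Four bays, centres at x = 0, y = -126, -42, 42, 126 mm, each 90 (x) by 72 mm (y) clear, floor 6 mm above the counter, between ribs 12 mm thick, tops 14 mm above the counter. x points away from the robot, y to its left, within 0.18 rad. Origin: underside centre, on the counter.
Things that resemble listed ones, but are neither listed nor needed, are in the scene too. What is shaped like the jar but purple is not meant. What is shaped like the cassette but purple or yellow is not meant.

How it is judged:
At the end, for the whole second after the job is handed in: Each thing stands in the carrier bay that mirrors its own drip tray's place along the draining rack (y of the bay = minus y of the tray): within 18 mm of the bay's centre along the row and 25 mm across it, its underside within 5 mm of the bay floor's height, leaning less than 0.12 rad, at rest (((y of tray_pot in the frame of drain_rack between -0.146 and -0.106 m and y of pot in the frame of carrier between 0.108 and 0.144 m) or (y of tray_pot in the frame of drain_rack between -0.062 and -0.022 m and y of pot in the frame of carrier between 0.024 and 0.06 m) or (y of tray_pot in the frame of drain_rack between 0.022 and 0.062 m and y of pot in the frame of carrier between -0.06 and -0.024 m) or (y of tray_pot in the frame of drain_rack between 0.106 and 0.146 m and y of pot in the frame of carrier between -0.144 and -0.108 m)) and x of pot in the frame of carrier between -0.025 and 0.025 m and z of pot in the frame of carrier between 0.001 and 0.011 m and angle between each of pot, cassette, bur_block, jar's own z axis and vertical below 0.12 rad and linear speed of each of pot, cassette, bur_block, jar below 0.02 m/s and angular speed of each of pot, cassette, bur_block, jar below 0.2 rad/s and ((y of tray_cassette in the frame of drain_rack between -0.146 and -0.106 m and y of cassette in the frame of carrier between 0.108 and 0.144 m) or (y of tray_cassette in the frame of drain_rack between -0.062 and -0.022 m and y of cassette in the frame of carrier between 0.024 and 0.06 m) or (y of tray_cassette in the frame of drain_rack between 0.022 and 0.062 m and y of cassette in the frame of carrier between -0.06 and -0.024 m) or (y of tray_cassette in the frame of drain_rack between 0.106 and 0.146 m and y of cassette in the frame of carrier between -0.144 and -0.108 m)) and x of cassette in the frame of carrier between -0.025 and 0.025 m and z of cassette in the frame of carrier between 0.001 and 0.011 m and ((y of tray_bur_block in the frame of drain_rack between -0.146 and -0.106 m and y of bur_block in the frame of carrier between 0.108 and 0.144 m) or (y of tray_bur_block in the frame of drain_rack between -0.062 and -0.022 m and y of bur_block in the frame of carrier between 0.024 and 0.06 m) or (y of tray_bur_block in the frame of drain_rack between 0.022 and 0.062 m and y of bur_block in the frame of carrier between -0.06 and -0.024 m) or (y of tray_bur_block in the frame of drain_rack between 0.106 and 0.146 m and y of bur_block in the frame of carrier between -0.144 and -0.108 m)) and x of bur_block in the frame of carrier between -0.025 and 0.025 m and z of bur_block in the frame of carrier between 0.001 and 0.011 m and ((y of tray_jar in the frame of drain_rack between -0.146 and -0.106 m and y of jar in the frame of carrier between 0.108 and 0.144 m) or (y of tray_jar in the frame of drain_rack between -0.062 and -0.022 m and y of jar in the frame of carrier between 0.024 and 0.06 m) or (y of tray_jar in the frame of drain_rack between 0.022 and 0.062 m and y of jar in the frame of carrier between -0.06 and -0.024 m) or (y of tray_jar in the frame of drain_rack between 0.106 and 0.146 m and y of jar in the frame of carrier between -0.144 and -0.108 m)) and x of jar in the frame of carrier between -0.025 and 0.025 m and z of jar in the frame of carrier between 0.001 and 0.011 m); the robot touches nothing.
It fails at once if one of the four things is knocked over or laid down (leans more than 0.7 rad) (angle between any of pot, cassette, bur_block, jar's own z axis and vertical above 0.7 rad).
It fails at once if one of the four things is dropped or flung into the carrier (still moving at over 0.55 m/s within 24 mm of the bay floor, as after a fall of some 20 mm) ((x of pot in the frame of carrier between -0.05 and 0.05 m and y of pot in the frame of carrier between -0.17 and 0.17 m and z of pot in the frame of carrier below 0.03 m and linear speed of pot above 0.55 m/s) or (x of cassette in the frame of carrier between -0.05 and 0.05 m and y of cassette in the frame of carrier between -0.17 and 0.17 m and z of cassette in the frame of carrier below 0.03 m and linear speed of cassette above 0.55 m/s) or (x of bur_block in the frame of carrier between -0.05 and 0.05 m and y of bur_block in the frame of carrier between -0.17 and 0.17 m and z of bur_block in the frame of carrier below 0.03 m and linear speed of bur_block above 0.55 m/s) or (x of jar in the frame of carrier between -0.05 and 0.05 m and y of jar in the frame of carrier between -0.17 and 0.17 m and z of jar in the frame of carrier below 0.03 m and linear speed of jar above 0.55 m/s)).
It also fails if it takes over 99 s, if anything falls off the work surface, if the arm or the gripper's body presses on something with over 40 N, if the wrist force passes 120 N, or if a joint passes its speed limit or range.

## Working session

There is one attempt and no reset: what is moved stays moved. The work goes in short steps, Python scripts to look and compute and a tool call to move; the robot and the scene stay as the last step left them, time stands still between calls to the robot, and variables do not carry over. Pictures are saved under pics/ and viewed, at most 14 in all, crops included, and the job is handed in when it is done.

Besides the shell and the picture viewer there is one more tool, called as name(argument=value, ...) on one line, values as JSON. play_rows: Moves the arm, as the interface text tells. Its arguments: {"type":"object","properties":{"plan":{"type":"array","items":{"type":"number"}},"squeeze":{"type":"number"}},"required":["plan"]}

```bash
mkdir -p pics
python3 - <<'E'
from workcell import status, viewer, manip
import cv2
o=status.get_obs(); print(o['clock'],o['position'],o['ee_rot'],o['grip_width'],manip.tip_extent)
for n in('top','scene'):
    im=viewer.camera(n); cv2.imwrite(f'pics/{n}0.png',im[:,:,::-1]); m=viewer.camera_model(n); print(n,m)
E
```

```text
0.0 [0.25744905 0.56910806 0.24449521] [ 2.10821150e-01  9.77524377e-01 -7.20033482e-04 -1.29288176e-04] 1.000854972590014 0.014
top {'fx': 604.365097989401, 'fy': 604.365097989401, 'cx': 322.3563164351764, 'cy': 243.31310521464275, 'R': array([[-0.01933293, -0.99977977,  0.00816331],
       [-0.98923116,  0.0179429 , -0.14525756],
       [ 0.1450791 , -0.01088365, -0.9893602 ]]), 't': array([0.07753846, 0.64766692, 1.2446046 ])}
scene {'fx': 564.5078021471056, 'fy': 564.5078021471056, 'cx': 319.3626336346241, 'cy': 245.83731849773406, 'R': array([[ 0.2725785 ,  0.96200783, -0.0155531 ],
       [ 0.76969846, -0.22773126, -0.59640821],
       [-0.5772913 ,  0.15059686, -0.80253059]]), 't': array([-0.25758193, -0.43639731,  1.28999803])}
```

View pics/top0.png

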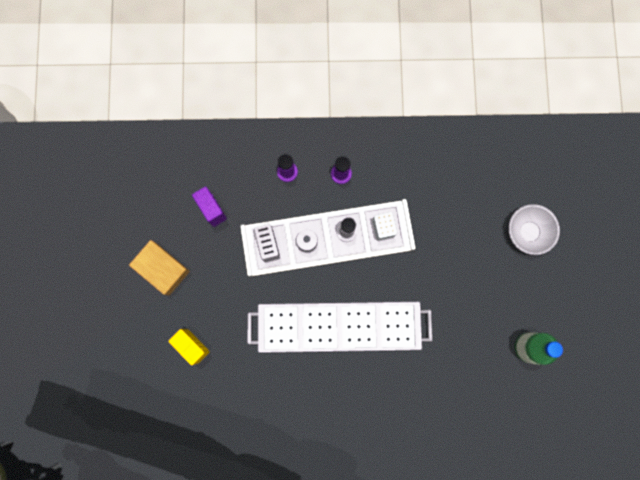

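View pics/scene0.png

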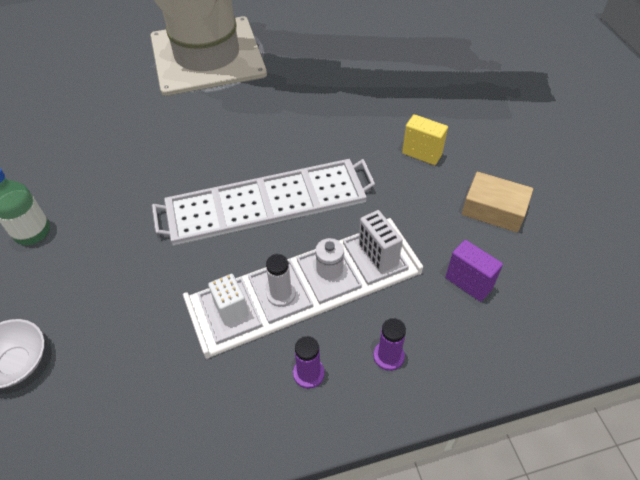

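Run:
```python
import cv2
im=cv2.imread('pics/top0.png'); cv2.imwrite('pics/c1.png',cv2.resize(im[195:280,235:421],None,fx=4.3,fy=4.3,interpolation=2))
cv2.imwrite('pics/c2.png',cv2.resize(im[290:362,242:438],None,fx=4,fy=4,interpolation=2))
```

```text
(no output)
```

View pics/c1.png

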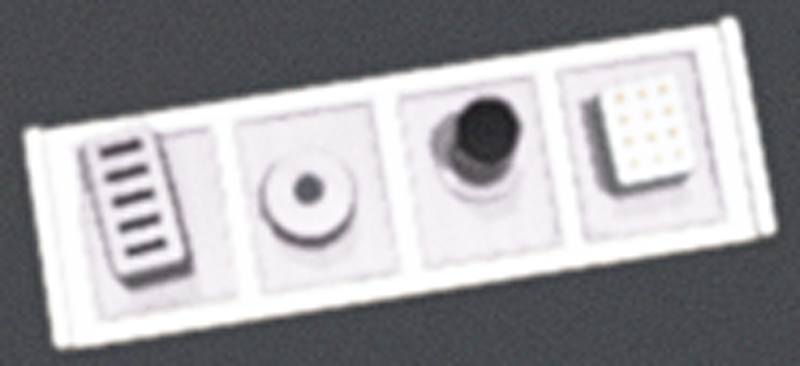

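View pics/c2.png

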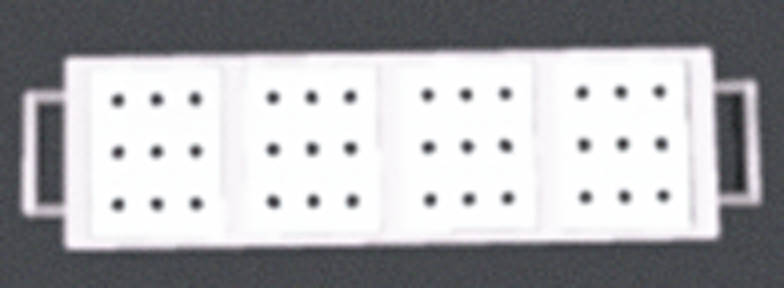

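```bash
cat > h.py <<'E'
from workcell import status, viewer, manip
import numpy as np
from scipy.spatial.transform import Rotation as R
def ray(name,px,z):
    m=viewer.camera_model(name); c=-m['R'].T@m['t']
    d=m['R'].T@np.array([(px[0]-m['cx'])/m['fx'],(px[1]-m['cy'])/m['fy'],1]); return c+d*(z-c[2])/d[2]
def go(p,yaw):
    """shift/turn to tool-down pose, closing line (tool y) at world angle yaw (mod pi)"""
    o=status.get_obs(); r=R.from_quat(o['ee_rot'])
    best=None
    for k in(0,1):
        a=yaw+k*np.pi; y=np.array([np.cos(a),np.sin(a),0]); z=np.array([0,0,-1.]); x=np.cross(y,z)
        t=(r.inv()*R.from_matrix(np.c_[x,y,z])).as_rotvec(degrees=True)
        if best is None or np.linalg.norm(t)<np.linalg.norm(best): best=t
    print('turn',best.round(1),'shift',(r.inv().apply(np.array(p)-o['position'])).round(4))
E
python3 - <<'E'
from h import *
f=lambda u,s,o:(o[0]+(u[0]+.5)/s-.5,o[1]+(u[1]+.5)/s-.5)
c1=lambda *u:f(u,4.3,(235,195)); c2=lambda *u:f(u,4,(242,290))
ang=lambda a,b:np.arctan2(*(b-a)[[1,0]])
cas=ray('top',c1(132,194),.087);print('cas',cas,'xaxis',ang(ray('top',c1(147,246),.087),ray('top',c1(121,148),.087)))
print('pot',ray('top',c1(308,188),.081),ray('top',c1(309,192),.07))
print('jar',ray('top',c1(489,127),.103),ray('scene',(277.5,264.5),.103))
print('bur',ray('top',c1(650,125),.079),'x',ang(ray('top',c1(633,162),.079),ray('top',c1(620,97),.079)),ang(ray('top',c1(680,155),.079),ray('top',c1(669,88),.079)))
b=[ray('top',c2(*u),.006) for u in((156,152),(312,149),(466,147),(622.5,144.5))]
for q in b: print('bay',q)
print('carrier y',ang(b[3],b[0])-np.pi/2, 'rack y',ang(ray('top',c1(735,20),.022),ray('top',c1(32,130),.022))-np.pi/2)
print(status.get_obs()['joint_pos'])
E
```

```text
cas [0.65276926 0.18376554 0.087     ] xaxis 0.24977236124793356
pot [0.65509488 0.09910581 0.081     ] [0.65482031 0.098822   0.07      ]
jar [0.67958934 0.01188732 0.103     ] [0.68542277 0.01249757 0.103     ]
bur [ 0.68345767 -0.06793598  0.079     ] x 0.161909814726224 0.12484902080873345
bay [0.47260642 0.15863058 0.006     ]
bay [0.47258804 0.07437144 0.006     ]
bay [ 0.47205489 -0.00890892  0.006     ]
bay [ 0.47176293 -0.09365895  0.006     ]
carrier y -0.0033433386346499727 rack y 0.14027151052968456
[-1.16858962  0.33282072 -0.06469828  1.46085579  0.02160695  1.34988707
 -0.08848726]
```

Run:
```python
from h import *
go((.6528,.1838,.20),.25+np.pi/2)
```

```text
turn [ -0.1  -0.  -38.7] shift [-0.519  -0.1881  0.0449]
```

play_rows(plan=[0,0,-39,-0.519,-0.188,0.045,0.75,0,0,-39,-0.519,-0.188,0.045,0.75,0,0,-39,-0.519,-0.188,0.045,0.75,0,0,-39,-0.519,-0.188,0.045,0.75,0,0,-39,-0.519,-0.188,0.045,0.75,0,0,-39,-0.519,-0.188,0.045,0.75,0,0,-39,-0.519,-0.188,0.045,0.75,0,0,-39,-0.519,-0.188,0.045,0.75,0,0,-39,-0.519,-0.188,0.045,0.75,0,0,-39,-0.519,-0.188,0.045,0.75,0,0,-39,-0.519,-0.188,0.045,0.75,0,0,-39,-0.519,-0.188,0.045,0.75], squeeze=40)

```text
clock: 1.6
position: [0.6522, 0.1861, 0.2004]
ee_rot: [-0.129, 0.992, 0.0, -0.0]
ft_force: [-0.1, 0.8, -0.6]
grip_width: 0.747
grasp_force: 0.0
```

Run:
```python
from h import *
import cv2
o=status.get_obs(); print(o['clock'],o['position'],o['grip_width'],o['joint_pos'])
go((.6528,.1838,.06),.25+np.pi/2)
im=viewer.camera('wrist'); cv2.imwrite('pics/w1.png',im[:,:,::-1]); m=viewer.camera_model('wrist')
np.savez('w1.npz',**m)
def pr(p):
    q=m['R']@np.array(p)+m['t']; return (q[0]/q[2]*m['fx']+m['cx'],q[1]/q[2]*m['fy']+m['cy'])
for p in((.6528,.1838,.087),(.655,.099,.081),(.681,.012,.103),(.6835,-.068,.079),(.47,.15,.006),(.47,.07,.006)): print(p,pr(p))
```

```text
1.6 [0.65215545 0.18609132 0.20037102] 0.7472864948553145 [-0.43871868  0.47201662  0.13246562  1.3706451  -0.06330798  1.30304321
  1.52528625]
turn [ 0.1 -0.   0.5] shift [-1.000e-04 -2.500e-03  1.404e-01]
(0.6528, 0.1838, 0.087) (np.float64(315.8256061485017), np.float64(238.4276494038192))
(0.655, 0.099, 0.081) (np.float64(204.63251890706715), np.float64(210.95462054818518))
(0.681, 0.012, 0.103) (np.float64(61.55345806217997), np.float64(221.9754340476673))
(0.6835, -0.068, 0.079) (np.float64(-26.216343482285424), np.float64(190.30316651806305))
(0.47, 0.15, 0.006) (np.float64(333.26770226416534), np.float64(-7.969379185209675))
(0.47, 0.07, 0.006) (np.float64(236.5916336848268), np.float64(-37.843383438661874))
```

View pics/w1.png

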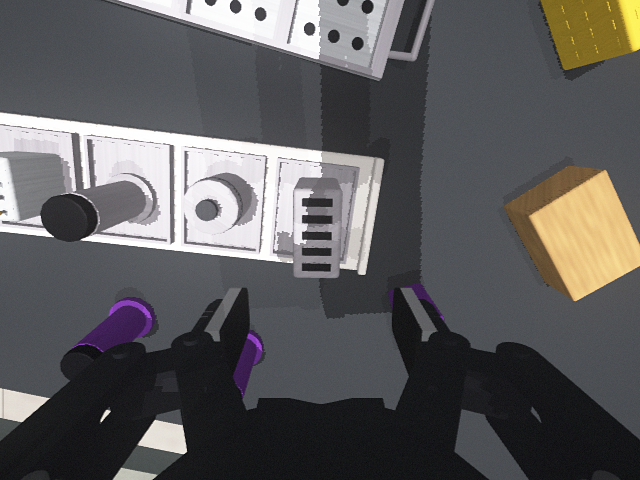

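Wrist view: the steel cassette's slots sit at (317,236), as predicted, with its sides parallel to the pads. The pot knob is at (207,209) and the jar cap at (69,217). Purple jars (130,320) and (245,355) and the yellow block (600,30) are the decoys.

Run:
```python
import numpy as np
m=np.load('w1.npz'); c=-m['R'].T@m['t']
for px,z in(((317,236),.087),((207,209),.081),((69,217),.103)):
    d=m['R'].T@np.array([(px[0]-m['cx'])/m['fx'],(px[1]-m['cy'])/m['fy'],1]); print(c+d*(z-c[2])/d[2])
```

```text
[0.65076101 0.1841683  0.087     ]
[0.6530876  0.10045729 0.081     ]
[0.67615246 0.01672955 0.103     ]
```

play_rows(plan=[0,0,0,0,-0.002,0.05,0.75,0,0,0,0,-0.002,0.09,0.75,0,0,0,0,-0.002,0.12,0.75,0,0,0,0,-0.002,0.14,0.75,0,0,0,0,-0.002,0.14,0.75,0,0,0,0,-0.002,0.14,0.2,0,0,0,0,-0.002,0.14,0.2,0,0,0,0,-0.002,0.14,0.2,0,0,0,0,-0.002,0.14,0.2,0,0,0,0,-0.002,0.14,0.2], squeeze=40)

```text
clock: 2.9
position: [0.6545, 0.1829, 0.0621]
ee_rot: [-0.128, 0.992, 0.0, 0.001]
ft_force: [-1.2, 1.4, 7.6]
grip_width: 0.418
grasp_force: 41.9
```

Run:
```python
from h import *
go((.474,-.0937,.20),np.pi/2)
```

```text
turn [ 0.1  0.2 14.7] shift [ 0.2442 -0.2218 -0.1387]
```

play_rows(plan=[0,0,0,0,0,-0.025,0.2,0,0,0,0,0,-0.065,0.2,0,0,0,0,0,-0.11,0.2,0,0,2,0.02,-0.018,-0.135,0.2,0,0,4,0.052,-0.047,-0.139,0.2,0,0,6,0.09,-0.081,-0.139,0.2,0,0,9,0.128,-0.115,-0.139,0.2,0,0,11,0.165,-0.15,-0.139,0.2,0,0,13,0.202,-0.183,-0.139,0.2,0,0,14.7,0.23,-0.208,-0.139,0.2,0,0,14.7,0.244,-0.222,-0.139,0.2,0,0,14.7,0.244,-0.222,-0.139,0.2,0,0,14.7,0.244,-0.222,-0.139,0.2])

```text
clock: 4.53
position: [0.4743, -0.0929, 0.1993]
ee_rot: [-0.001, 1.0, 0.0, 0.0]
ft_force: [0.7, -0.3, -2.3]
grip_width: 0.418
grasp_force: 40.9
```

Run:
```python
from h import *
import cv2
o=status.get_obs(); print(o['position'],o['grip_width'],o['grasp_force'],o['joint_pos'])
go((.474,-.0937,.054),np.pi/2)
```

```text
[ 0.47430195 -0.09287814  0.19931422] 0.41787547208626236 40.86568593978882 [-0.19637384  0.04327599  0.30507105  1.90185673 -0.01437734  1.19826655
  1.68575325]
turn [0.  0.  0.1] shift [ 0.0003 -0.0009  0.1453]
```

play_rows(plan=[0,0,0,0,-0.001,0.025,0.2,0,0,0,0,-0.001,0.065,0.2,0,0,0,0,-0.001,0.1,0.2,0,0,0,0,-0.001,0.125,0.2,0,0,0,0,-0.001,0.138,0.2,0,0,0,0,-0.001,0.143,0.2,0,0,0,0,-0.001,0.145,0.2,0,0,0,0,-0.001,0.1455,0.2,0,0,0,0,-0.001,0.1455,0.2])

```text
clock: 5.65
position: [0.474, -0.0952, 0.0543]
ee_rot: [0.0, 1.0, 0.0, 0.001]
ft_force: [0.0, -0.5, -2.5]
grip_width: 0.415
grasp_force: 40.9
```

play_rows(plan=[0,0,0,0,0,0.001,0.2,0,0,0,0,0,0.002,0.2,0,0,0,0,0,0.002,0.5,0,0,0,0,0,0.002,0.65,0,0,0,0,0,0.002,0.65,0,0,0,0,0,-0.02,0.65,0,0,0,0,0,-0.06,0.7,0,0,0,0,0,-0.11,0.7,0,0,0,0,0,-0.146,0.7,0,0,0,0,0,-0.146,0.7])

```text
clock: 6.9
position: [0.4751, -0.0954, 0.2025]
ee_rot: [0.0, 1.0, 0.0, 0.003]
ft_force: [0.1, 0.3, -1.8]
grip_width: 0.699
grasp_force: 0.0
```

Run:
```python
from h import *
import cv2
o=status.get_obs(); print(o['position'],o['grip_width'])
im=viewer.camera('wrist'); cv2.imwrite('pics/w2.png',im[:,:,::-1]); m=viewer.camera_model('wrist'); np.savez('w2.npz',**m)
go((.654,.0995,.2),.14+np.pi/2)
```

```text
[ 0.47514542 -0.09536431  0.2025072 ] 0.6989908921265994
turn [ 0.   0.1 -8.1] shift [-0.1797  0.1948  0.0011]
```

View pics/w2.png

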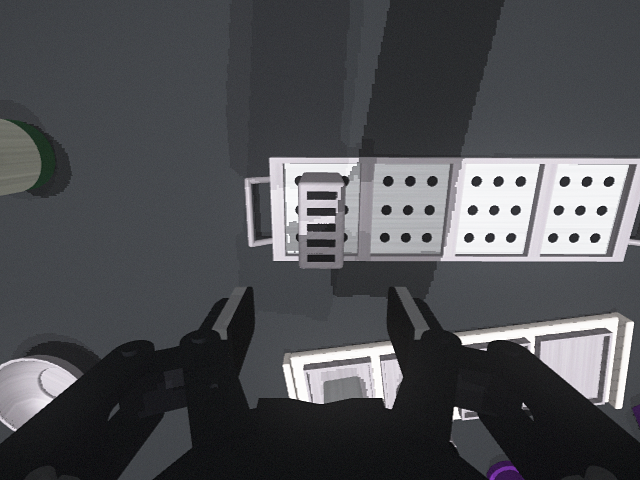

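The cassette stands upright in the rightmost bay (321,225). The other bay centres are at (410,210), (499,211) and (587,211).

Run:
```python
import numpy as np
m=np.load('w2.npz'); c=-m['R'].T@m['t']
for px,z in(((321.5,228),.078),((410,210),.006),((499,211),.006),((587,211),.006)):
    d=m['R'].T@np.array([(px[0]-m['cx'])/m['fx'],(px[1]-m['cy'])/m['fy'],1]); print(c+d*(z-c[2])/d[2])
```

```text
[ 0.46866059 -0.09333726  0.078     ]
[ 0.47013168 -0.00739479  0.006     ]
[0.47118938 0.07890676 0.006     ]
[0.47125907 0.16419809 0.006     ]
```

play_rows(plan=[0,0,-8,-0.18,0.195,0,0.7,0,0,-8,-0.18,0.195,0,0.7,0,0,-8,-0.18,0.195,0,0.7,0,0,-8,-0.18,0.195,0,0.7,0,0,-8,-0.18,0.195,0,0.7,0,0,-8,-0.18,0.195,0,0.7,0,0,-8,-0.18,0.195,0,0.7,0,0,-8,-0.18,0.195,0,0.7])

```text
clock: 7.95
position: [0.6533, 0.098, 0.2002]
ee_rot: [-0.068, 0.998, -0.0, 0.0]
ft_force: [-0.1, -0.8, -0.2]
grip_width: 0.699
grasp_force: 0.0
```

Run:
```python
from h import *
import cv2
o=status.get_obs(); print(o['position'],o['grip_width'])
im=viewer.camera('wrist'); cv2.imwrite('pics/w3.png',im[:,:,::-1]); m=viewer.camera_model('wrist'); np.savez('w3.npz',**m)
go((.654,.0995,.045),.14+np.pi/2)
```

```text
[0.65331868 0.09803479 0.20019518] 0.6992070619563455
turn [-0.   0.  -0.2] shift [-0.0007  0.0011  0.1553]
```

View pics/w3.png

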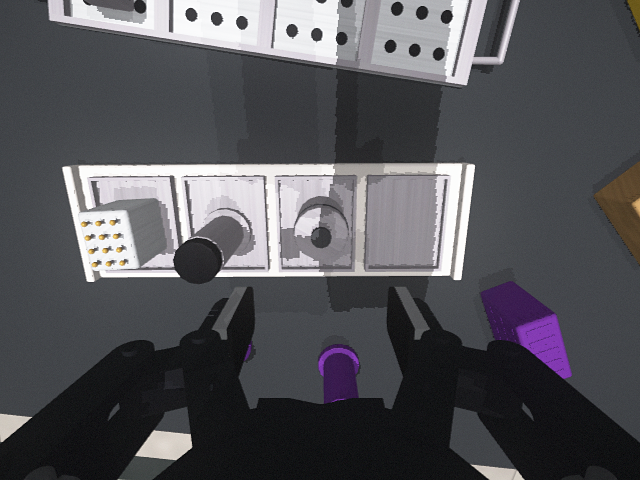

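Pot knob at (321,237), midway between the pads. The jar cap is at (198,260) and the middle of the bur top at (105,242).

Run:
```python
import numpy as np
m=np.load('w3.npz'); c=-m['R'].T@m['t']
for px,z in(((321,237),.081),((198,260),.103),((105.5,242.5),.078)):
    d=m['R'].T@np.array([(px[0]-m['cx'])/m['fx'],(px[1]-m['cy'])/m['fy'],1]); print(c+d*(z-c[2])/d[2])
```

```text
[0.65376544 0.09989696 0.081     ]
[0.67594073 0.0152934  0.103     ]
[ 0.68176281 -0.06411337  0.078     ]
```

play_rows(plan=[0,0,0,0,0.001,0.05,0.7,0,0,0,0,0.001,0.1,0.7,0,0,0,0,0.001,0.135,0.7,0,0,0,0,0.001,0.15,0.7,0,0,0,0,0.001,0.15,0.7,0,0,0,0,0.001,0.15,0.25,0,0,0,0,0.001,0.15,0.25,0,0,0,0,0.001,0.15,0.25,0,0,0,0,0.001,0.15,0.25])

```text
clock: 9.12
position: [0.655, 0.1008, 0.052]
ee_rot: [-0.069, 0.998, 0.0, 0.002]
ft_force: [-0.4, -0.6, 7.7]
grip_width: 0.499
grasp_force: 41.4
```

Run:
```python
from h import *
go((.473,-.0085,.20),np.pi/2)
```

```text
turn [0.  0.2 8. ] shift [ 0.1948 -0.083  -0.1487]
```

play_rows(plan=[0,0,0,0,0,-0.025,0.25,0,0,0,0,0,-0.065,0.25,0,0,0,0,0,-0.11,0.25,0,0,2,0.02,-0.008,-0.14,0.25,0,0,4,0.06,-0.026,-0.149,0.25,0,0,6,0.105,-0.045,-0.149,0.25,0,0,8,0.15,-0.064,-0.149,0.25,0,0,8,0.18,-0.077,-0.149,0.25,0,0,8,0.195,-0.083,-0.149,0.25,0,0,8,0.195,-0.083,-0.149,0.25,0,0,8,0.195,-0.083,-0.149,0.25])

```text
clock: 10.5
position: [0.4729, -0.0077, 0.199]
ee_rot: [-0.0, 1.0, 0.0, 0.0]
ft_force: [-1.0, -0.0, -1.2]
grip_width: 0.504
grasp_force: 40.9
```

Run:
```python
from h import *
o=status.get_obs(); print(o['position'],o['grip_width'],o['joint_pos'])
go((.473,-.0085,.043),np.pi/2)
```

```text
[ 0.47286282 -0.00772808  0.19903711] 0.5040113227212898 [-0.33544068  0.02024511  0.25981441  1.92446838 -0.00577796  1.19674629
  1.49749773]
turn [0. 0. 0.] shift [-0.     -0.0008  0.156 ]
```

play_rows(plan=[0,0,0,0,-0.001,0.025,0.25,0,0,0,0,-0.001,0.07,0.25,0,0,0,0,-0.001,0.11,0.25,0,0,0,0,-0.001,0.135,0.25,0,0,0,0,-0.001,0.148,0.25,0,0,0,0,-0.001,0.154,0.25,0,0,0,0,-0.001,0.156,0.25,0,0,0,0,-0.001,0.157,0.25,0,0,0,0,-0.001,0.157,0.25])

```text
clock: 11.62
position: [0.4726, -0.0093, 0.043]
ee_rot: [0.0, 1.0, 0.0, 0.001]
ft_force: [-1.7, -0.4, 6.0]
grip_width: 0.507
grasp_force: 41.5
```

play_rows(plan=[0,0,0,0,0,0,0.55,0,0,0,0,0,0,0.7,0,0,0,0,0,0,0.7,0,0,0,0,0,-0.02,0.7,0,0,0,0,0,-0.06,0.7,0,0,0,0,0,-0.11,0.7,0,0,0,0,0,-0.16,0.7,0,0,0,0,0,-0.178,0.7,0,0,0,0,0,-0.178,0.7])

```text
clock: 12.75
position: [0.4727, -0.0094, 0.2211]
ee_rot: [0.0, 1.0, 0.0, 0.001]
ft_force: [-0.6, -0.3, -1.2]
grip_width: 0.7
grasp_force: 0.0
```

Run:
```python
from h import *
o=status.get_obs(); print(o['position'],o['grip_width'])
go((.677,.0145,.22),.14+np.pi/2)
```

```text
[ 0.47271543 -0.0094323   0.22105173] 0.6997984600657081
turn [ 0.   0.2 -8.1] shift [-0.2043  0.0241  0.0017]
```

play_rows(plan=[0,0,-8,-0.204,0.024,0,0.7,0,0,-8,-0.204,0.024,0,0.7,0,0,-8,-0.204,0.024,0,0.7,0,0,-8,-0.204,0.024,0,0.7,0,0,-8,-0.204,0.024,0,0.7,0,0,-8,-0.204,0.024,0,0.7])

```text
clock: 13.5
position: [0.675, 0.0139, 0.219]
ee_rot: [-0.069, 0.998, -0.0, -0.001]
ft_force: [0.9, -0.3, 0.1]
grip_width: 0.699
grasp_force: 0.0
```

Run:
```python
from h import *
import cv2
o=status.get_obs(); print(o['position'],o['grip_width'])
im=viewer.camera('wrist'); cv2.imwrite('pics/w4.png',im[:,:,::-1]); m=viewer.camera_model('wrist'); np.savez('w4.npz',**m)
go((.677,.0145,.07),.14+np.pi/2)
```

```text
[0.67502013 0.01394448 0.21898399] 0.6994559728092477
turn [ 0.  -0.  -0.1] shift [-0.0021  0.0002  0.1496]
```

View pics/w4.png

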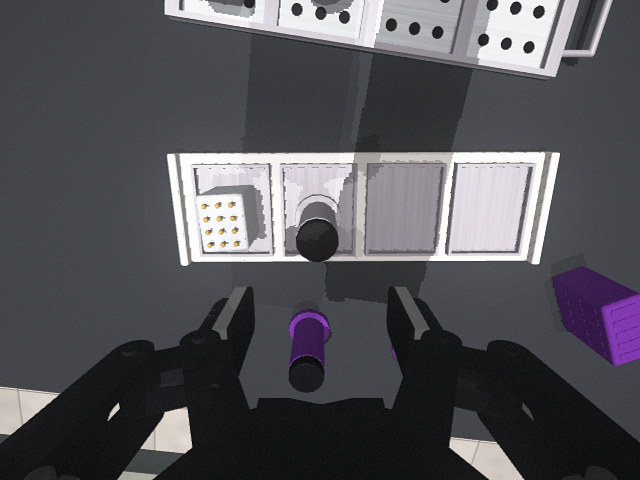

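Cap centred between the pads at (317,240). The middle of the bur top is at (221,225).

Run:
```python
import numpy as np
m=np.load('w4.npz'); c=-m['R'].T@m['t']
for px,z in(((317,240),.103),((221,225),.078)):
    d=m['R'].T@np.array([(px[0]-m['cx'])/m['fx'],(px[1]-m['cy'])/m['fy'],1]); print(c+d*(z-c[2])/d[2])
```

```text
[0.67725244 0.01274353 0.103     ]
[ 0.68294537 -0.06602157  0.078     ]
```

play_rows(plan=[0,0,0,-0.001,0.001,0.05,0.7,0,0,0,-0.001,0.001,0.1,0.7,0,0,0,-0.001,0.001,0.138,0.7,0,0,0,-0.001,0.001,0.154,0.7,0,0,0,-0.001,0.001,0.154,0.7,0,0,0,-0.001,0.001,0.154,0.2,0,0,0,-0.001,0.001,0.154,0.2,0,0,0,-0.001,0.001,0.154,0.2,0,0,0,-0.001,0.001,0.154,0.2,0,0,0,-0.001,0.001,0.154,0.2])

```text
clock: 14.8
position: [0.6782, 0.0151, 0.0681]
ee_rot: [-0.069, 0.998, -0.0, 0.002]
ft_force: [-0.7, -0.9, 7.5]
grip_width: 0.392
grasp_force: 39.2
```

Run:
```python
from h import *
go((.473,.0755,.22),np.pi/2)
```

```text
turn [-0.   0.2  7.9] shift [ 0.1944  0.0881 -0.1526]
```

play_rows(plan=[0,0,0,0,0,-0.025,0.2,0,0,0,0,0,-0.065,0.2,0,0,0,0,0,-0.11,0.2,0,0,2,0.02,0.009,-0.14,0.2,0,0,4,0.06,0.027,-0.152,0.2,0,0,6,0.105,0.048,-0.152,0.2,0,0,8,0.15,0.068,-0.152,0.2,0,0,8,0.18,0.082,-0.152,0.2,0,0,8,0.194,0.088,-0.152,0.2,0,0,8,0.194,0.088,-0.152,0.2,0,0,8,0.194,0.088,-0.152,0.2])

```text
clock: 16.18
position: [0.4735, 0.0753, 0.218]
ee_rot: [0.001, 1.0, -0.0, 0.0]
ft_force: [-0.1, 0.1, -2.3]
grip_width: 0.389
grasp_force: 40.2
```

Run:
```python
from h import *
o=status.get_obs(); print(o['position'],o['grip_width'],o['joint_pos'])
go((.473,.0755,.0591),np.pi/2)
```

```text
[0.4734863  0.0753004  0.21800028] 0.3891223989173126 [-0.50362717  0.0195304   0.25491377  1.88389468 -0.00499366  1.23813956
  1.32218597]
turn [-0.   0.  -0.1] shift [0.0006 0.0002 0.1589]
```

play_rows(plan=[0,0,0,0,0,0.025,0.2,0,0,0,0,0,0.07,0.2,0,0,0,0,0,0.112,0.2,0,0,0,0,0,0.138,0.2,0,0,0,0,0,0.151,0.2,0,0,0,0,0,0.157,0.2,0,0,0,0,0,0.159,0.2,0,0,0,0,0,0.16,0.2,0,0,0,0,0,0.16,0.2])

```text
clock: 17.3
position: [0.4734, 0.0757, 0.059]
ee_rot: [0.0, 1.0, 0.0, 0.001]
ft_force: [-2.1, -1.9, 4.5]
grip_width: 0.389
grasp_force: 40.7
```

play_rows(plan=[0,0,0,0,0,0,0.5,0,0,0,0,0,0,0.68,0,0,0,0,0,0,0.68,0,0,0,0,0,-0.02,0.68,0,0,0,0,0,-0.06,0.68,0,0,0,0,0,-0.11,0.68,0,0,0,0,0,-0.15,0.68,0,0,0,0,0,-0.16,0.68,0,0,0,0,0,-0.16,0.68])

```text
clock: 18.42
position: [0.4726, 0.0758, 0.2178]
ee_rot: [0.0, 1.0, 0.0, 0.0]
ft_force: [-0.2, 1.1, 0.3]
grip_width: 0.673
grasp_force: 0.0
```

Run:
```python
from h import *
o=status.get_obs(); print(o['position'],o['grip_width'])
go((.683,-.067,.21),.14+np.pi/2)
```

```text
[0.47260534 0.0758329  0.21776564] 0.6725300339486264
turn [ 0.   0.  -8.1] shift [-0.2105 -0.1427  0.0078]
```

play_rows(plan=[0,0,-8,-0.21,-0.143,0.008,0.7,0,0,-8,-0.21,-0.143,0.008,0.7,0,0,-8,-0.21,-0.143,0.008,0.7,0,0,-8,-0.21,-0.143,0.008,0.7,0,0,-8,-0.21,-0.143,0.008,0.7,0,0,-8,-0.21,-0.143,0.008,0.7,0,0,-8,-0.21,-0.143,0.008,0.7])

```text
clock: 19.3
position: [0.6817, -0.0661, 0.2097]
ee_rot: [-0.07, 0.998, 0.001, -0.0]
ft_force: [0.5, 0.8, 0.4]
grip_width: 0.697
grasp_force: 0.0
```

Run:
```python
from h import *
import cv2
o=status.get_obs(); print(o['position'],o['grip_width'])
im=viewer.camera('wrist'); cv2.imwrite('pics/w5.png',im[:,:,::-1]); m=viewer.camera_model('wrist'); np.savez('w5.npz',**m)
go((.683,-.067,.05),.14+np.pi/2)
```

```text
[ 0.68174415 -0.06611705  0.20974689] 0.697499002925762
turn [0.1 0.  0. ] shift [-0.0009 -0.0012  0.1602]
```

View pics/w5.png

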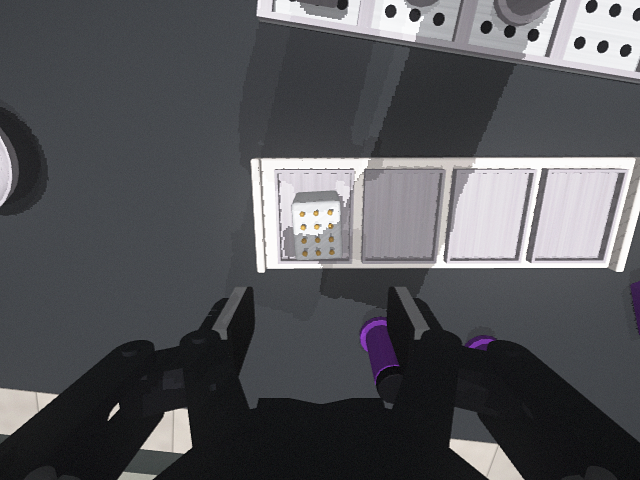

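The bur block's top is centred between the pads at (317,231) and square to them.

play_rows(plan=[0,0,0,-0.001,-0.001,0.05,0.7,0,0,0,-0.001,-0.001,0.1,0.7,0,0,0,-0.001,-0.001,0.14,0.7,0,0,0,-0.001,-0.001,0.16,0.7,0,0,0,-0.001,-0.001,0.16,0.7,0,0,0,-0.001,-0.001,0.16,0.25,0,0,0,-0.001,-0.001,0.16,0.25,0,0,0,-0.001,-0.001,0.16,0.25,0,0,0,-0.001,-0.001,0.16,0.25])

```text
clock: 20.48
position: [0.685, -0.0684, 0.0523]
ee_rot: [-0.069, 0.998, -0.0, 0.002]
ft_force: [-1.0, -0.5, 7.9]
grip_width: 0.471
grasp_force: 40.4
```

Run:
```python
from h import *
go((.473,.16,.2),np.pi/2); go((.69,-.05,.23),np.pi/2)
```

```text
turn [-0.   0.2  8. ] shift [ 0.1778  0.2555 -0.1485]
turn [-0.   0.2  8. ] shift [-0.0082  0.0174 -0.1777]
```

play_rows(plan=[0,0,0,0,0,-0.025,0.25,0,0,0,0,0,-0.065,0.25,0,0,0,0,0,-0.11,0.25,0,0,2,0.013,0.018,-0.14,0.25,0,0,4,0.036,0.052,-0.149,0.25,0,0,6,0.064,0.092,-0.149,0.25,0,0,8,0.092,0.132,-0.149,0.25,0,0,8,0.12,0.172,-0.149,0.25,0,0,8,0.147,0.211,-0.149,0.25,0,0,8,0.168,0.241,-0.149,0.25,0,0,8,0.178,0.255,-0.149,0.25,0,0,8,0.178,0.255,-0.149,0.25,0,0,8,0.178,0.255,-0.149,0.25])

```text
clock: 22.1
position: [0.4727, 0.1588, 0.1992]
ee_rot: [0.001, 1.0, 0.0, 0.0]
ft_force: [-0.1, 0.6, -2.2]
grip_width: 0.472
grasp_force: 39.9
```

Run:
```python
from h import *
o=status.get_obs(); print(o['position'],o['grip_width'],o['joint_pos'])
go((.473,.16,.0433),np.pi/2)
```

```text
[0.4726638  0.15876256 0.19922368] 0.471719094637742 [-0.6882965   0.07902444  0.2872636   1.8659373  -0.02386408  1.19907116
  1.17569068]
turn [ 0.   0.  -0.1] shift [-0.0002  0.0012  0.1559]
```

play_rows(plan=[0,0,0,0,0.001,0.025,0.25,0,0,0,0,0.001,0.07,0.25,0,0,0,0,0.001,0.11,0.25,0,0,0,0,0.001,0.135,0.25,0,0,0,0,0.001,0.148,0.25,0,0,0,0,0.001,0.154,0.25,0,0,0,0,0.001,0.156,0.25,0,0,0,0,0.001,0.157,0.25,0,0,0,0,0.001,0.157,0.25])

```text
clock: 23.22
position: [0.4725, 0.1607, 0.0431]
ee_rot: [0.0, 1.0, 0.0, 0.0]
ft_force: [-3.4, -1.2, 5.9]
grip_width: 0.467
grasp_force: 40.5
```

Contact made. Releasing, rising and clearing towards the robot's left.

play_rows(plan=[0,0,0,0,0,0,0.5,0,0,0,0,0,0,0.68,0,0,0,0,0,0,0.68,0,0,0,0,0,-0.02,0.68,0,0,0,0,0,-0.06,0.68,0,0,0,0,0,-0.11,0.68,0,0,0,0,0,-0.16,0.68,0,0,0,0,0.06,-0.18,0.68,0,0,0,0,0.12,-0.18,0.68,0,0,0,0,0.18,-0.18,0.68,0,0,0,0,0.24,-0.18,0.68,0,0,0,0,0.24,-0.18,0.68,0,0,0,0,0.24,-0.18,0.68])

```text
clock: 24.85
position: [0.4723, 0.4002, 0.2214]
ee_rot: [0.0, 1.0, -0.0, -0.0]
ft_force: [0.4, -0.2, 0.1]
grip_width: 0.678
grasp_force: 0.0
```

Run:
```python
from h import *
import cv2
a=viewer.camera('top')[290:362,242:438,::-1]; b=viewer.camera('scene')[130:290,110:430,::-1]
cv2.imwrite('pics/f.png',np.vstack([cv2.resize(a,(768,282)),cv2.resize(b,(768,310))[:,:]]))
```

```text
(no output)
```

View pics/f.png

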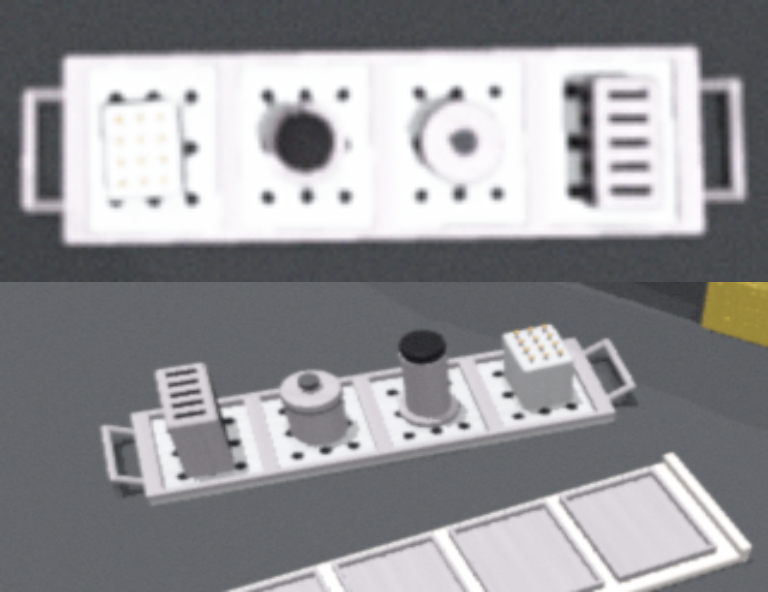

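Run:
```python
from h import *
s=768/196
for n,u,z in(('bur',(143,150),.07),('jar',(304,140),.094),('pot',(463,142),.072),('cas',(629,143),.078)):
    print(n,ray('top',(242+(u[0]+.5)/s-.5,290+(u[1]+.5)/s-.5),z))
```

```text
bur [0.47159483 0.15993268 0.07      ]
jar [0.4749073  0.07548885 0.094     ]
pot [ 0.47250059 -0.00793692  0.072     ]
cas [ 0.47026144 -0.09422276  0.078     ]
```

All four are within about 2 mm of their bay centres (0.472; 0.159, 0.074, -0.009, -0.094) and upright.

```bash
python3 -c "
from workcell import manip
print(manip.hand_in())"
```

```text
the job is handed in; nothing more can be done
None
```

I moved all four things into the carrier in reverse order and handed the job in after about 25 s of robot time. From left to right the bays hold the bur block, jar, pot and cassette, all upright and, by the last top-camera image, within about 3 mm of their bay centres; the hand-in returned no verdict.

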